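# Set out the breakfast caddy

## Task

Get the wooden caddy ready for the breakfast table: someone has left a spice jar in the salt shaker's well, so take it out and stand it in the empty middle compartment of the spice rack, then stand the salt shaker in the small round well, the pepper mill in the large round well and the jam jar in the square well. Set everything down upright and gently rather than dropping it, and knock nothing over. The clip-top jar and the jar already in the left end of the rack are not part of this: leave them where they are.

Things in the scene. Friction and masses are not known exactly. Their poses are not given: they have to be found in the camera images.
- stray_jar: the misplaced spice jar: round glass jar with a label and a wide green cap, 46 mm across and 106 mm tall, about 0.11 kg; origin at the centre of its underside, z up. At the start it stands in the small round well of the caddy (salt_well). It looks the same as the jars in the spice rack
- salt_shaker: salt shaker: clear glass with a grey domed, pierced top and no cap or label; body 44 mm across up to 74 mm high, then a 34 mm dome, 90 mm tall in all, about 0.1 kg; origin at the centre of its underside, z up. Stands on the worktop
- pepper_mill: turned wooden pepper mill with a small metal button on top; base 58 mm across, the round head (110 to 138 mm high) 50 mm across, 150 mm tall in all, about 0.18 kg; the head does not turn; origin at the centre of its underside, z up. Stands on the worktop
- jam_jar: jam jar: round labelled glass jar with a yellow screw lid, 63 mm across (lid and body), 103 mm tall, about 0.4 kg; origin at the centre of its underside, z up. Stands on the worktop
- salt_well: pale wooden insert block, 90 x 90 x 30 mm, with the small round well for the salt shaker, 57 mm across, 24 mm deep. Origin: centre of the block's underside, z up; well floor 6 mm, mouth 30 mm above it. Fixed in the caddy, a dark wooden tray with its three blocks in one row along their y axis, 91 mm apart, in any order
- mill_well: pale wooden insert block, 90 x 90 x 30 mm, with the large round well for the pepper mill, 70 mm across, 24 mm deep. Origin: centre of the block's underside, z up; well floor 6 mm, mouth 30 mm above it. Fixed in the caddy, whose tray is 106 x 290 mm, walls 32 mm high, with a steel bow handle 57 mm high at either end of the row
- jam_well: pale wooden insert block, 90 x 90 x 30 mm, with the square well for the jam jar, 77 x 77 mm (sides along the block's x and y), 24 mm deep. Origin: centre of the block's underside, z up; well floor 6 mm, mouth 30 mm above it. Fixed in the caddy
- spice_rack: low open wooden box, 70 x 200 x 44 mm, fixed in front of the hob, with three compartments about 60 x 60 mm inside in a row along its y axis. The outer two (64 mm either side of the middle) hold spice jars, the middle one is empty. Origin: centre of the underside, under the middle compartment, z up; compartment floor 5 mm, rim 44 mm above it
- rack_jar: spice jar that is already in the rack, in the left outer compartment (the rack's +y end): same kind as the misplaced one, 46 mm across, 106 mm tall; origin at the centre of its underside. Stays there
- clip_jar: clip-top glass jar with an orange seal and wire clip, brownish-pink contents, no yellow lid and no label; 71 x 68 mm, 104 mm tall, 0.4 kg; origin at the centre of its underside. Stands among the other things on the worktop and stays there

How it is judged:
By the outcome, as a careful person would: the job done as asked, in the order asked, and still so for the second after the job is handed in, with the robot touching nothing.
It also fails if it takes over 106 s, if anything falls off the work surface, if the arm or the gripper's body presses on something with over 40 N, if the wrist force passes 120 N, or if a joint passes its speed limit or range.

## Robot

A 6-joint arm with a two-finger parallel gripper is mounted at the origin on a cart in front of the work surface, level with it; the furniture and walls round the work are solid. World frame = base frame: x ahead of the robot, y to its left, z up, the work surface at z = 0. Lengths are in m, angles in rad, forces in N, time in s.
With the tool pointing down it reaches from about 0.275 to 1 m from the base axis. Payload 8.4 kg.
Tool frame: the origin (TCP) lies on the centre line of the jaws, within the pads' length; the fingertips stand 17 mm ahead of it and the grasp point (between the pads) lies 2 mm behind it (bot.tcp_to_tips is the z of the fingertips in the tool frame, in m); z points along the fingers, y is the line along which they close (so a half turn about z gives the same grasp; the last joint's range is limited). The gripper opens to 85 mm and grips with 20 to 120 N. Pads are 22 mm wide; open, the fingers measure 114 mm over their backs; the gripper's body (76 mm by 85 mm) begins 54 mm behind the grasp point. The pads swing forward as they close: fully open they stand 13 mm farther back than shut.
Start: joints at [-1.232, 0.353, 1.633, -0, 1.155, -0.002], TCP at [0.209, -0.589, 0.248] pointing down, gripper open.
Joint ranges: [-2.63, 2.63], [-0.92, 2.1], [0.06, 2.66], [-1.3, 4.44], [0, 2.69], [-3.02, 3.02]. Speed limits (rad/s): [2.22, 2.22, 2.79, 3.14, 3.14, 3.14].

## Interface

Orientations are given as a unit quaternion [x, y, z, w].
In Python, from workcell import bot, hand, kinematics, get_obs, vision, hand_in gives the robot as it stands. The module is installed in compiled form; this text tells all that it offers. Calls block until the motion is done:
- bot.reach(position, orientation): joint-space move of the TCP to a pose.
- bot.servo_line(position, ori=None, velocity=0.15): straight line of the TCP; ori=None keeps the orientation; velocity is the mean speed in m/s.
- bot.goto_joints(angles): joint-space move.
- hand.move_gripper(opening, strength=None): finger opening in m; strength is the grip in N (None keeps the last); returns when the fingers have stopped.
- bot.dwell(seconds).
- kinematics.solve_ik(position, orientation): joint angles nearest the present ones, or None.
- get_obs(): the state.
- vision.read_camera(name): name is "scene" or "top" or "wrist"; returns a dict with "frame" (420x560x3 uint8, red, green, blue), "intrinsics" (3x3 intrinsics, pixels), "view" (4x4, takes a point from world to camera coordinates). Camera axes: x right, y down, z forward; pixel columns grow to the right and rows downward; lengths in m; the calibration is good to about 2 mm. A picture is of the moment at which its call begins. There is no depth.
A pose or a line that the arm cannot do raises bot.IKError and nothing moves.
- hand_in(): hands the job in; it is judged then, once.
The state is a dict: "time_s": time; "joint_pos": joint angles; "joint_vel": joint speeds; "joint_efforts": joint torques, N m; "position": TCP position; "orientation": TCP orientation; "wrist_force": force on the tool from outside, world axes, zero at the start; "ft_torque": the same for the moment, N m; "gripper_width": finger opening in m; "grip_force": force on a finger pad.
Only numpy, scipy, OpenCV 4.12 (cv2) and the standard library are available. Lean on these libraries where they do the work, as an engineer would, in place of code of your own. Each camera call takes 0.05 s, during which the arm holds its last target. There are 200 camera calls.

## Working session

There is one attempt and no reset: what is moved stays moved. The work goes in short steps, each a Python script; the robot and the scene stay as the last script left them, time stands still between calls to the robot, and variables do not carry over. Pictures are saved under pics/ and viewed, at most 14 in all, crops included, and the job is handed in when it is done.

```bash
mkdir -p pics; python3 - <<'E'
from workcell import bot, hand, kinematics, get_obs, vision
import cv2,numpy as np
for n in ("scene","top"):
    r=vision.read_camera(n); cv2.imwrite(f"pics/{n}0.png",cv2.resize(r["frame"][:,:,::-1],None,fx=1.42,fy=1.42,interpolation=cv2.INTER_CUBIC)); cv2.imwrite(f"{n}0raw.png",r["frame"][:,:,::-1])
    print(n,np.round(r["intrinsics"],1).tolist(),np.round(r["view"],4).tolist())
print(get_obs())
E
```

```text
scene [[445.8, 0.0, 282.6], [0.0, 445.8, 211.3], [0.0, 0.0, 1.0]] [[0.5708, -0.8208, -0.0209, -0.3564], [-0.4318, -0.2785, -0.8579, 0.2606], [0.6983, 0.4987, -0.5134, 0.5742], [0.0, 0.0, 0.0, 1.0]]
top [[410.1, 0.0, 284.5], [0.0, 410.1, 210.1], [0.0, 0.0, 1.0]] [[-0.0075, -0.9998, -0.0186, -0.0654], [-0.9982, 0.0086, -0.0598, 0.5579], [0.0599, 0.0181, -0.998, 1.0404], [0.0, 0.0, 0.0, 1.0]]
{'time_s': 0.1, 'joint_pos': array([-1.23239213e+00,  3.53617180e-01,  1.63404345e+00,  2.32335775e-05,
        1.15520111e+00, -2.40724718e-03]), 'joint_vel': array([ 0.00104166, -0.0007175 , -0.00166202, -0.00181858, -0.00048142,
       -0.00017075]), 'joint_efforts': array([ 6.67991844e-04, -6.06356335e+01, -3.42818892e+01,  7.32999069e-05,
        3.97709911e-03, -2.17658373e-05]), 'position': array([ 0.2087773 , -0.58867523,  0.24761981]), 'orientation': array([ 9.85516643e-01,  1.69577545e-01, -9.56259730e-05, -6.27385055e-04]), 'wrist_force': array([-0.30299543,  0.77720419,  0.53571281]), 'ft_torque': array([ 0.04375523, -0.0255567 ,  0.01313936]), 'grip_force': 0.0, 'gripper_width': 0.0854997945963985}
```

View pics/scene0.png

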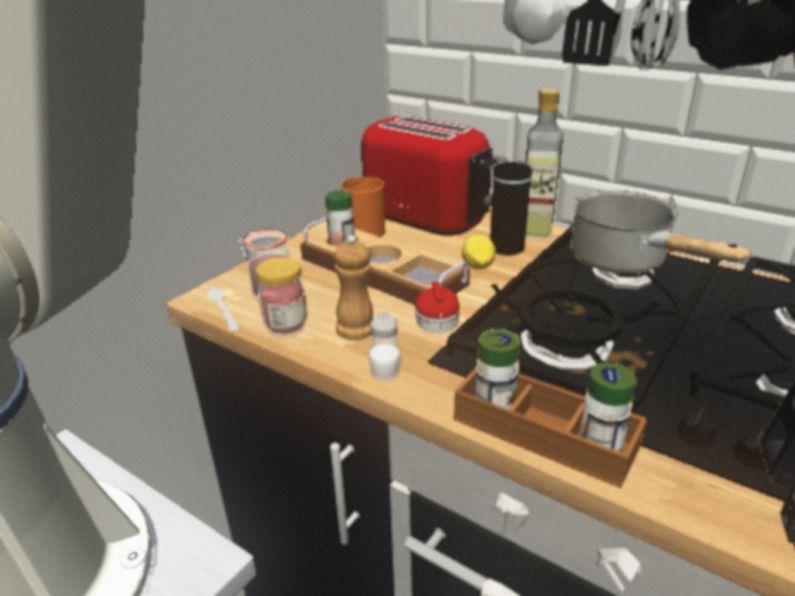

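View pics/top0.png

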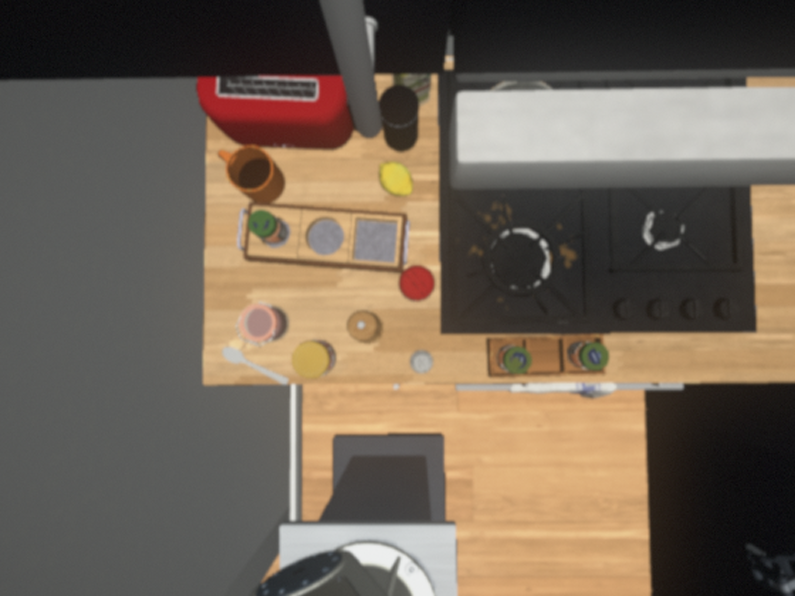

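The scene view shows the shaker (384,345), mill (353,290), jam jar (282,295) and clip jar (265,265) in front of the caddy, and the rack at (550,425). In the top view (1.42x scale) the stray jar's cap is at (263,224) in the left-end well. The mill well is at (325,236), the jam well at (375,240), salt at (421,361), mill at (363,325), the jam lid at (312,359) and the middle of the rack at (545,356).

```bash
cat > h.py <<'E'
import numpy as np, cv2
from workcell import bot, hand, kinematics, get_obs, vision
from scipy.spatial.transform import Rotation as Rot
def ray(r,uv,z):
    K,V=np.array(r["intrinsics"]),np.array(r["view"]); R,t=V[:3,:3],V[:3,3]
    C=-R.T@t; d=R.T@np.linalg.solve(K,np.array([uv[0],uv[1],1.])); return C+d*(z-C[2])/d[2]
def proj(r,p):
    c=np.array(r["view"])@np.append(p,1); q=np.array(r["intrinsics"])@c[:3]; return q[:2]/q[2]
def down(yaw):  # tool z down, closing axis y at angle yaw in the world (mod pi)
    x=np.array([np.sin(yaw),-np.cos(yaw),0]);y=np.array([np.cos(yaw),np.sin(yaw),0])
    return Rot.from_matrix(np.c_[x,y,np.cross(x,y)])
def q(yaw):
    """quaternion with tool down, closing along yaw (mod pi), choosing the smaller last joint"""
    return [down(yaw+k*np.pi).as_quat() for k in (0,1)]
def save(r,name,f=1.42): cv2.imwrite("pics/"+name,cv2.resize(r["frame"][:,:,::-1],None,fx=f,fy=f,interpolation=cv2.INTER_CUBIC))
E
python3 - <<'E'
from h import *
r=vision.read_camera("top")
P=dict(stray=(263,224,.112),millwell=(325,236,.02),jamwell=(375,240,.02),salt=(421,361,.088),mill=(361,325,.15),jam=(311,359,.103),clip=(261,322,.104),rackmid=(545,356,.044),rackTL=(488,339,.044),rackTR=(605,335,.044),red=(417,282,.05),trayTL=(247,206,.032),trayTR=(406,213,.032),trayBL=(245,260,.032),trayBR=(404,271,.032),mug=(253,170,.09),rackjar=(516,359,.11),hood=(460,180,.6))
for k,(u,v,z) in P.items(): print(k,ray(r,(u/1.42,v/1.42),z).round(3))
V=np.array(r["view"]);print(-V[:3,:3].T@V[:3,3])
o=get_obs()
print(Rot.from_quat(o["orientation"]).as_matrix().round(3).tolist())
w=vision.read_camera("wrist");V=np.array(w["view"]); print((-V[:3,:3].T@V[:3,3]-o["position"]).round(3),V[:3,:3].round(3).tolist(),w["intrinsics"][0])
for x,y,z in [(.55,.12,.4),(.55,.12,.3),(.5,.1,.45),(.3,-.35,.3)]:
  for Q in q(0)+q(np.pi/2): 
    s=kinematics.solve_ik([x,y,z],Q); print((x,y,z), None if s is None else np.round(s,2))
E
```

```text
stray [0.678 0.163 0.112]
millwell [0.672 0.073 0.02 ]
jamwell [ 0.664 -0.018  0.02 ]
salt [ 0.447 -0.099  0.088]
mill [ 0.508 -0.004  0.15 ]
jam [0.453 0.084 0.103]
clip [0.515 0.167 0.104]
rackmid [ 0.453 -0.316  0.044]
rackTL [ 0.483 -0.217  0.044]
rackTR [ 0.488 -0.421  0.044]
red [ 0.584 -0.094  0.05 ]
trayTL [0.727 0.213 0.032]
trayTR [ 0.71  -0.075  0.032]
trayBL [0.628 0.216 0.032]
trayBR [ 0.605 -0.07   0.032]
mug [0.776 0.187 0.09 ]
rackjar [ 0.451 -0.254  0.11 ]
hood [ 0.619 -0.127  0.6  ]
[ 0.49406227 -0.08903665  1.07049917]
[[0.942, 0.334, -0.0], [0.334, -0.942, 0.001], [0.0, -0.001, -1.0]]
[0.077 0.028 0.125] [[0.334, -0.942, -0.001], [-0.894, -0.318, 0.317], [-0.299, -0.105, -0.949]] [365.21311309   0.         283.52294163]
(0.55, 0.12, 0.4) None
(0.55, 0.12, 0.4) None
(0.55, 0.12, 0.4) None
(0.55, 0.12, 0.4) None
(0.55, 0.12, 0.3) None
(0.55, 0.12, 0.3) None
(0.55, 0.12, 0.3) None
(0.55, 0.12, 0.3) None
(0.5, 0.1, 0.45) None
(0.5, 0.1, 0.45) None
(0.5, 0.1, 0.45) None
(0.5, 0.1, 0.45) None
(0.3, -0.35, 0.3) None
(0.3, -0.35, 0.3) None
(0.3, -0.35, 0.3) None
(0.3, -0.35, 0.3) None
```

```bash
sed -i 's/x=np.array(\[np.sin(yaw),-np.cos(yaw),0\])/x=np.array([-np.sin(yaw),np.cos(yaw),0])/' h.py; python3 - <<'E'
from h import *
# look ahead and up once, from a free spot, to see what hangs above the work
for e in (20,30,40):
  e=np.radians(e); z=np.array([np.cos(e),0,-np.sin(e)]); x=np.array([-np.sin(e),0,-np.cos(e)])
  Q=Rot.from_matrix(np.c_[x,np.cross(z,x),z]).as_quat()
  for p in ([.3,-.1,.3],[.35,-.1,.35],[.3,-.2,.35],[.4,-.15,.4]):
    s=kinematics.solve_ik(p,Q); print(e,p,None if s is None else np.round(s,2))
for p in ([.64,.08,.28],[.62,.08,.26],[.45,-.2,.28],[.678,.163,.2],[.668,-.02,.2],[.453,-.316,.2]):
  for yaw in (0,np.pi/2):
    for Q in q(yaw):
      s=kinematics.solve_ik(p,Q); print(p,yaw,None if s is None else np.round(s,2))
E
```

```text
0.3490658503988659 [0.3, -0.1, 0.3] None
0.3490658503988659 [0.35, -0.1, 0.35] None
0.3490658503988659 [0.3, -0.2, 0.35] [-1.61 -0.19  2.55  1.29  1.35  2.38]
0.3490658503988659 [0.4, -0.15, 0.4] [-1.02 -0.38  2.51  1.53  0.93  2.7 ]
0.5235987755982988 [0.3, -0.1, 0.3] None
0.5235987755982988 [0.35, -0.1, 0.35] [-0.99 -0.56  2.57  1.24  0.87  2.99]
0.5235987755982988 [0.3, -0.2, 0.35] [-1.49 -0.32  2.47  1.16  1.23  2.66]
0.5235987755982988 [0.4, -0.15, 0.4] None
0.6981317007977318 [0.3, -0.1, 0.3] None
0.6981317007977318 [0.35, -0.1, 0.35] [-0.79 -0.57  2.47  0.89  0.78 -2.87]
0.6981317007977318 [0.3, -0.2, 0.35] [-1.33 -0.4   2.4   0.97  1.12  2.94]
0.6981317007977318 [0.4, -0.15, 0.4] [-0.79 -0.44  2.31  0.87  0.8  -2.84]
[0.64, 0.08, 0.28] 0 [ 0.12  0.36  1.55 -0.    1.23  0.12]
[0.64, 0.08, 0.28] 0 None
[0.64, 0.08, 0.28] 1.5707963267948966 [ 0.12  0.36  1.55 -0.    1.23 -1.45]
[0.64, 0.08, 0.28] 1.5707963267948966 [ 0.12  0.36  1.55 -0.    1.23  1.69]
[0.62, 0.08, 0.26] 0 [ 0.13  0.34  1.62 -0.    1.18  0.13]
[0.62, 0.08, 0.26] 0 [ 0.13  0.34  1.62 -0.    1.18 -3.02]
[0.62, 0.0
[... 504 characters left out ...]
51  1.51 -0.    1.13 -2.91]
[0.678, 0.163, 0.2] 1.5707963267948966 [ 0.23  0.51  1.51 -0.    1.13 -1.34]
[0.678, 0.163, 0.2] 1.5707963267948966 [ 0.23  0.51  1.51 -0.    1.13  1.8 ]
[0.668, -0.02, 0.2] 0 [-0.03  0.46  1.58 -0.    1.1  -0.03]
[0.668, -0.02, 0.2] 0 None
[0.668, -0.02, 0.2] 1.5707963267948966 [-0.03  0.46  1.58 -0.    1.1  -1.6 ]
[0.668, -0.02, 0.2] 1.5707963267948966 [-0.03  0.46  1.58 -0.    1.1   1.54]
[0.453, -0.316, 0.2] 0 [-0.61  0.29  1.84 -0.    1.01 -0.61]
[0.453, -0.316, 0.2] 0 [-0.61  0.29  1.84 -0.    1.01  2.53]
[0.453, -0.316, 0.2] 1.5707963267948966 [-0.61  0.29  1.84 -0.    1.01 -2.18]
[0.453, -0.316, 0.2] 1.5707963267948966 [-0.61  0.29  1.84 -0.    1.01  0.96]
```

```bash
python3 - <<'E'
from h import *
bot.goto_joints([-.35,-.15,2.15,0,.35,-1.4])
r=vision.read_camera("wrist"); save(r,"up.png"); o=get_obs(); print(o["time_s"],o["position"])
V=np.array(r["view"]);np.savez("up.npz",frame=r["frame"],intrinsics=r["intrinsics"],view=V);print(-V[:3,:3].T@V[:3,3],V[2,:3])
E
```

```text
2.1583 [ 0.53785413 -0.19532939  0.36789417]
[ 0.40543104 -0.13163389  0.39896574] [ 0.82121271 -0.35779492 -0.44451376]
```

View pics/up.png

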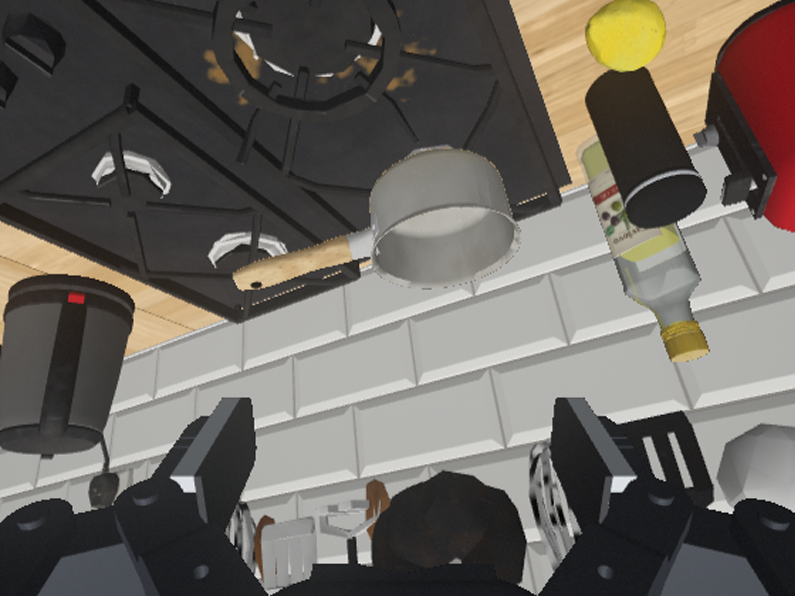

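The picture, upside down, shows only the pan, bottle, canister and utensils at the back wall. Nothing hangs over the work below about z = 0.45. Next is a view of the caddy from above.

```bash
python3 - <<'E'
from h import *
bot.reach([.57,.05,.29],down(np.pi/2).as_quat())
r=vision.read_camera("wrist"); save(r,"cad.png"); o=get_obs(); print(o["time_s"],o["position"])
np.savez("cad.npz",frame=r["frame"],intrinsics=r["intrinsics"],view=r["view"])
save(vision.read_camera("top"),"top1.png")
E
```

```text
3.2167 [0.56978437 0.04883195 0.29003524]
```

View pics/cad.png

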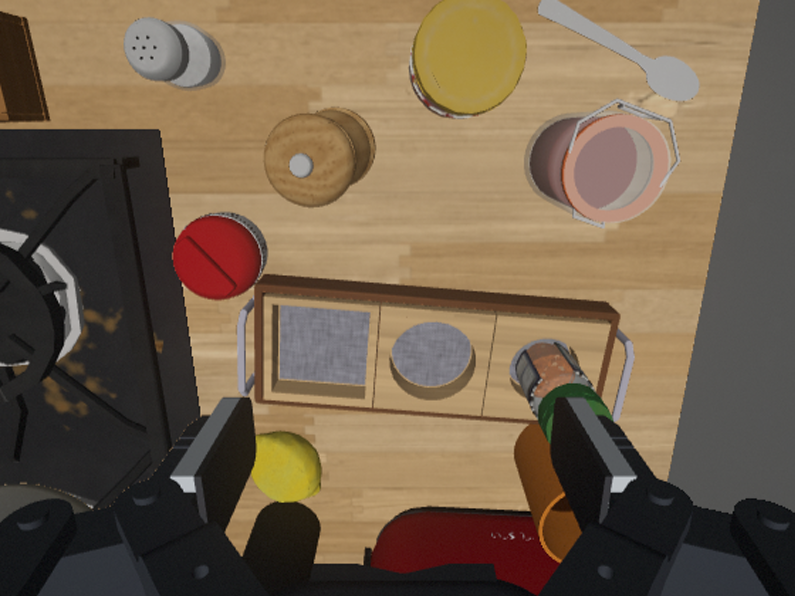

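View pics/top1.png

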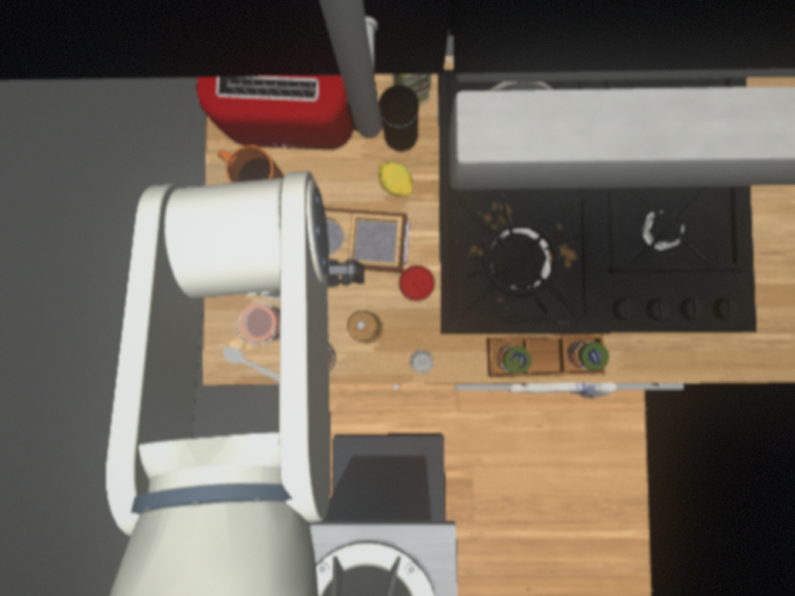

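The caddy picture shows the square well at (323,345), the large round well at (432,355) and the stray jar in the small well at (545,370). The salt dome is at (155,48), the mill button at (300,165) and the jam lid at (470,55). In the top view a grey vertical pole ends at about (367,135), and its height is unknown. I'll take one upward look to place it before reaching under it.

```bash
python3 - <<'E'
from h import *
bot.goto_joints([.1,-.4,2.2,0,.05,-1.5])
r=vision.read_camera("wrist"); r["frame"]=np.ascontiguousarray(r["frame"][::-1,::-1]); save(r,"up2.png"); o=get_obs(); print(o["time_s"],o["position"])
np.savez("up2.npz",frame=r["frame"],intrinsics=r["intrinsics"],view=r["view"])
V=np.array(r["view"]);print(-V[:3,:3].T@V[:3,3],V[2,:3])
c=dict(np.load("cad.npz")); t=vision.read_camera("top")
s=lambda u,v,z:ray(c,(u/1.42,v/1.42),z).round(4)
print("button",s(300,165,.15),"jamlid",s(470,55,.103),"salt dome",s(155,49,.085),"red",s(217,260,.05))
for n,u,v in [("TLblk",265,293),("j/m top",380,304),("j/m bot",373,408),("m/s top",497,314),("m/s bot",483,416),("well far rim L",392,352),("well far R",475,352),("well top",432,321),("well bot",432,398)]: print(n,s(u,v,.032))
E
```

```text
4.3833 [0.55742368 0.05708182 0.55768321]
[0.41364158 0.04895649 0.51453341] [0.99618792 0.07689897 0.04118454]
button [ 0.5076 -0.0013  0.15  ] jamlid [0.4525 0.0866 0.103 ] salt dome [ 0.4471 -0.0936  0.085 ] red [ 0.5818 -0.0851  0.05  ]
TLblk [ 0.6129 -0.0575  0.032 ]
j/m top [0.622  0.0318 0.032 ]
j/m bot [0.7144 0.0245 0.032 ]
m/s top [0.6304 0.1238 0.032 ]
m/s bot [0.7222 0.1172 0.032 ]
well far rim L [0.6631 0.0409 0.032 ]
well far R [0.6631 0.1079 0.032 ]
well top [0.6363 0.0727 0.032 ]
well bot [0.705  0.0739 0.032 ]
```

View pics/up2.png

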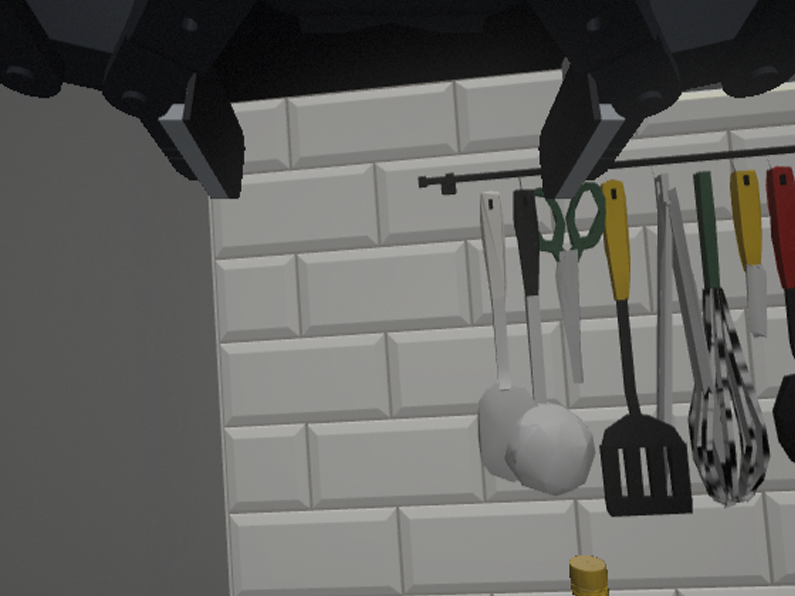

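Nothing hangs down to about z = 0.7, so the arm is clear. I'll zoom into the rack in the top view, then start.

```bash
python3 - <<'E'
import cv2
a=cv2.imread("top0raw.png")[225:275,335:435]; b=cv2.imread("scene0raw.png")[225:345,305:465]
cv2.imwrite("pics/rack.png",cv2.resize(a,None,fx=8,fy=8,interpolation=cv2.INTER_CUBIC))
E
```

```text
(no output)
```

View pics/rack.png

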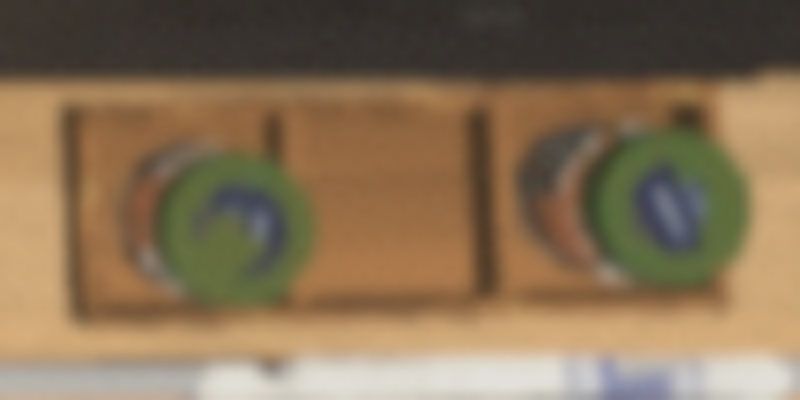

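The rack crop shows the middle compartment between columns 297 and 492 and rows 98 to 309 in crop pixels. Its centre is at about raw (384.4, 250.5).

```bash
cat >> h.py <<'E'
def st(tag):
    o=get_obs(); print(tag,round(o["time_s"],1),np.round(o["position"],4),"w",round(o["gripper_width"],4),"gf",round(o["grip_force"],1),"F",np.round(o["wrist_force"],1),flush=True)
def pick(x,y,z,yaw_q,opening,strength,lift):
    hand.move_gripper(opening)
    bot.reach([x,y,z+lift],yaw_q); bot.servo_line([x,y,z+.03],velocity=.2); bot.servo_line([x,y,z],velocity=.06)
    hand.move_gripper(0,strength); st("gripped")
    bot.servo_line([x,y,z+.03],velocity=.06); bot.servo_line([x,y,z+lift],velocity=.2); st("lifted")
def lower(x,y,z,thr=2.5):
    """from above: to 12 mm over z, slowly to 4 mm over, then 1 mm steps until the wrist feels support"""
    bot.servo_line([x,y,z+.012],velocity=.15); bot.servo_line([x,y,z+.005],velocity=.03); bot.dwell(.1)
    f0=get_obs()["wrist_force"][2]
    for k in range(1,14):
        bot.servo_line([x,y,z+.005-.001*k],velocity=.02); f=get_obs()["wrist_force"]
        if f[2]-f0>thr: break
    st(f"down k={k} dF={f[2]-f0:.1f}")
E
python3 - <<'E'
from h import *
r=vision.read_camera("top"); c=ray(r,(384.4,250.5),.044); print("rack",c)
pick(.679,.165,.092,down(np.pi/2-.077).as_quat(),.075,35,.135)
E
```

```text
rack [ 0.45307937 -0.31756275  0.044     ]
gripped 7.8 [0.6794 0.1652 0.0926] w 0.0446 gf 35.9 F [-0.   0.6  3.3]
lifted 9.2 [0.6783 0.1648 0.2257] w 0.0446 gf 35.8 F [ 0.5 -0.4 -1.2]
```

```bash
python3 - <<'E'
from h import *
Q=down(.02).as_quat(); x,y=.452,-.3175
bot.reach([.56,-.12,.235],down(.6).as_quat()); bot.reach([x,y,.228],Q); bot.dwell(.2); st("over")
r=vision.read_camera("wrist"); save(r,"over.png")
s=vision.read_camera("scene"); np.savez("over.npz",frame=r["frame"],intrinsics=r["intrinsics"],view=r["view"])
E
```

```text
over 11.4 [ 0.4529 -0.3164  0.228 ] w 0.0446 gf 35.8 F [ 0.2 -0.9 -0.2]
```

View pics/over.png

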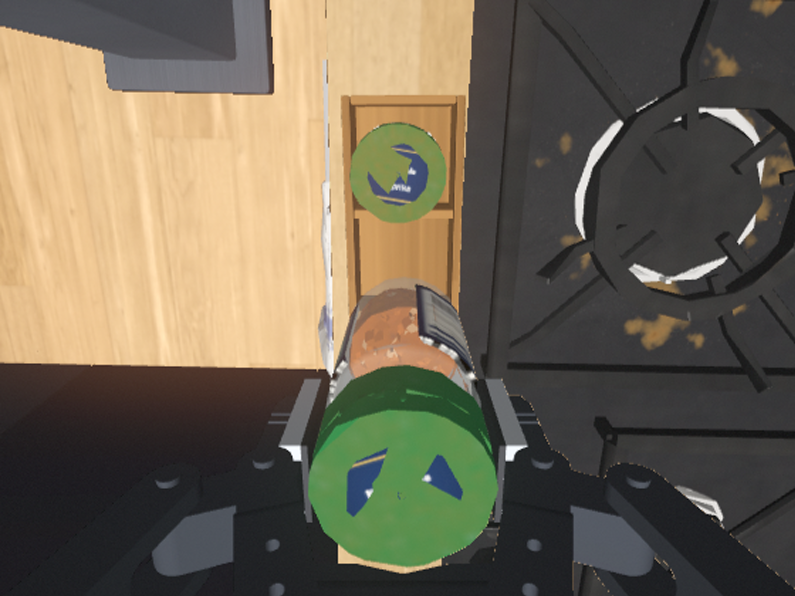

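The jar is upright in the pads. The rack's left end is at (342..465, 97) and its left divider at rows 206 to 218. I'll cast these to check the compartment centre, then lower.

```bash
python3 - <<'E'
from h import *
c=dict(np.load("over.npz")); g=lambda u,v:ray(c,(u/1.42,v/1.42),.044)
for n,u,v in [("L end l",342,96),("L end r",465,97),("div upper",405,207),("div lower",405,218),("wall l",348,285),("wall r",462,285)]: print(n,g(u,v).round(4))
E
```

```text
L end l [ 0.4168 -0.2205  0.044 ]
L end r [ 0.4853 -0.2194  0.044 ]
div upper [ 0.4534 -0.2813  0.044 ]
div lower [ 0.4535 -0.2878  0.044 ]
wall l [ 0.419  -0.3306  0.044 ]
wall r [ 0.4901 -0.3289  0.044 ]
```

```bash
python3 - <<'E'
from h import *
x,y=.4535,-.318
bot.servo_line([x,y,.2],velocity=.1); lower(x,y,.0895)
z=get_obs()["position"][2]
hand.move_gripper(.072); st("open"); bot.servo_line([x,y,z+.06],velocity=.12); bot.servo_line([x,y,.21],velocity=.2)
bot.reach([.446,-.2,.23],down(0.02).as_quat())
r=vision.read_camera("wrist"); save(r,"salt.png"); np.savez("salt.npz",frame=r["frame"],intrinsics=r["intrinsics"],view=r["view"]); st("end")
E
```

```text
down k=10 dF=11.2 15.8 [ 0.4538 -0.3182  0.0854] w 0.0443 gf 36.4 F [-1.4  1.1 10.7]
open 16.1 [ 0.4534 -0.3179  0.0843] w 0.0725 gf 0.0 F [0.5 0.6 0. ]
end 17.9 [ 0.4458 -0.1999  0.2291] w 0.0723 gf 0.0 F [ 0.3 -0.1 -0.2]
```

View pics/salt.png

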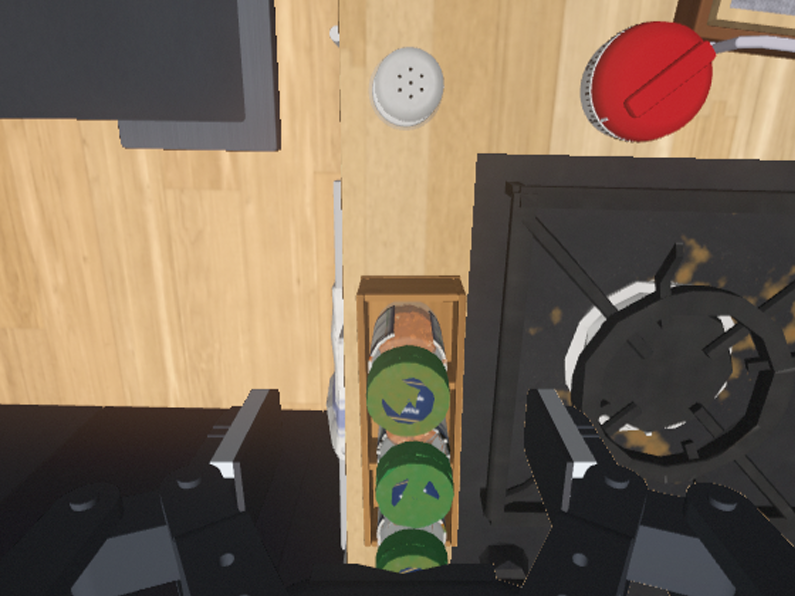

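The stray jar now stands between the other two jars in the rack. The salt dome is at (410,85) and upright. The contact heights put the well floor at about 12 mm. Next comes the salt shaker.

```bash
python3 - <<'E'
from h import *
c=dict(np.load("salt.npz")); p=(ray(c,(410/1.42,82/1.42),.088)+ray(c,(408/1.42,87/1.42),.077))/2; print(p)
x,y=(p[0]+.4465)/2,(p[1]-.0965)/2
Q=down(np.pi/2-.077).as_quat()
print([None if (s:=kinematics.solve_ik([x,y,.2],q_)) is None else s.round(2) for q_ in (Q,down(-np.pi/2-.077).as_quat())])
pick(x,y,.060,Q,.075,30,.13)
r=vision.read_camera("wrist"); save(r,"saltheld.png")
E
```

```text
[ 0.4460388  -0.09899746  0.0825    ]
[array([-0.22,  0.15,  2.03, -0.  ,  0.96, -1.71]), array([-0.22,  0.15,  2.03, -0.  ,  0.96,  1.43])]
gripped 21.0 [ 0.4466 -0.0978  0.0604] w 0.0358 gf 29.5 F [-0.2  1.3  5.4]
lifted 22.3 [ 0.4457 -0.0976  0.1891] w 0.0355 gf 29.6 F [ 0.   0.2 -0.6]
```

View pics/saltheld.png

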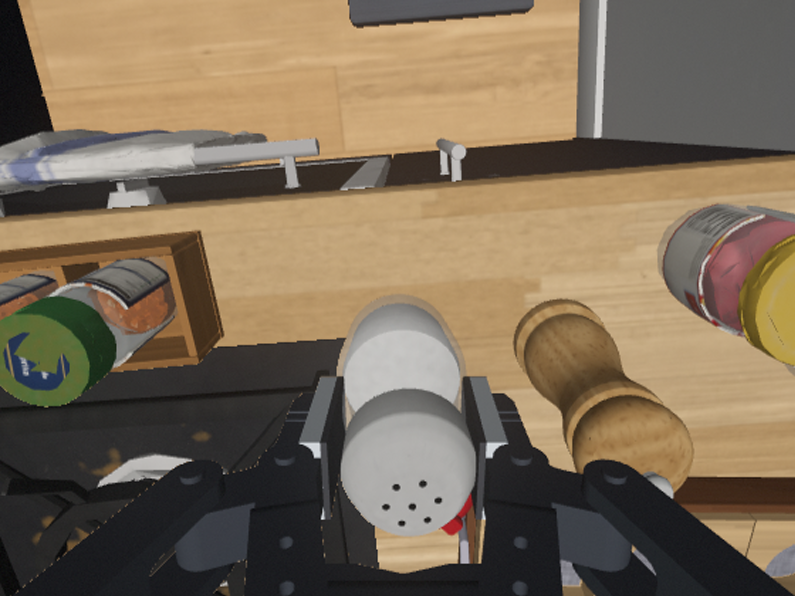

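The shaker is upright between the pads. I'll carry it around the mill's hob side and over the jam well to the salt well.

```bash
python3 - <<'E'
from h import *
Q=down(np.pi/2-.077).as_quat(); x,y=.6785,.165
bot.servo_line([.63,-.055,.19],velocity=.25); bot.servo_line([x,y,.18],velocity=.25); lower(x,y,.072,1.5)
r=vision.read_camera("wrist"); save(r,"saltdown.png")
E
```

```text
down k=5 dF=5.6 26.8 [0.6788 0.165  0.0726] w 0.0358 gf 30.3 F [-0.5 -1.2  4.3]
```

View pics/saltdown.png

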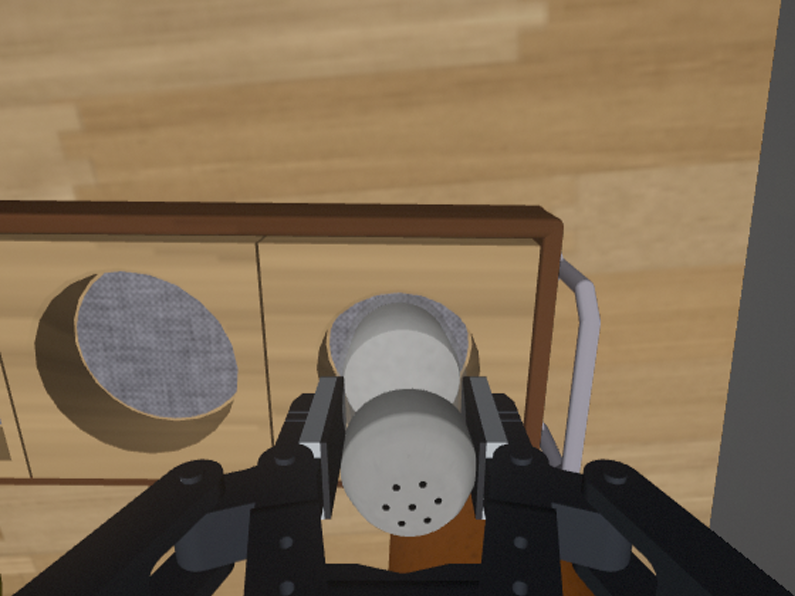

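The shaker stands in the small well, with the contact height matching the 12 mm floor. I'll release it and fetch the mill.

```bash
python3 - <<'E'
from h import *
x,y=.6785,.165
hand.move_gripper(.058); st("rel"); bot.servo_line([x,y,.13],velocity=.1); bot.servo_line([x,y,.22],velocity=.25)
x,y=.508,-.0025
pick(x,y,.122,down(-.077).as_quat(),.08,40,.085)
Q=down(-.077).as_quat(); x,y=.6712,.0744
bot.servo_line([x,y,.205],velocity=.2); lower(x,y,.134,1.5)
r=vision.read_camera("wrist"); save(r,"milldown.png")
E
```

```text
rel 27.2 [0.6784 0.165  0.0718] w 0.0581 gf 0.0 F [ 0.6 -0.7  0.8]
gripped 31.5 [ 0.5083 -0.0024  0.1227] w 0.0463 gf 40.4 F [-1.8  0.5  5.6]
lifted 32.6 [ 0.508  -0.0025  0.2069] w 0.0464 gf 41.4 F [-0.8  0.1 -2.2]
down k=5 dF=7.8 35.9 [0.6714 0.0745 0.1348] w 0.0459 gf 42.0 F [-1.5 -0.1  5.7]
```

View pics/milldown.png

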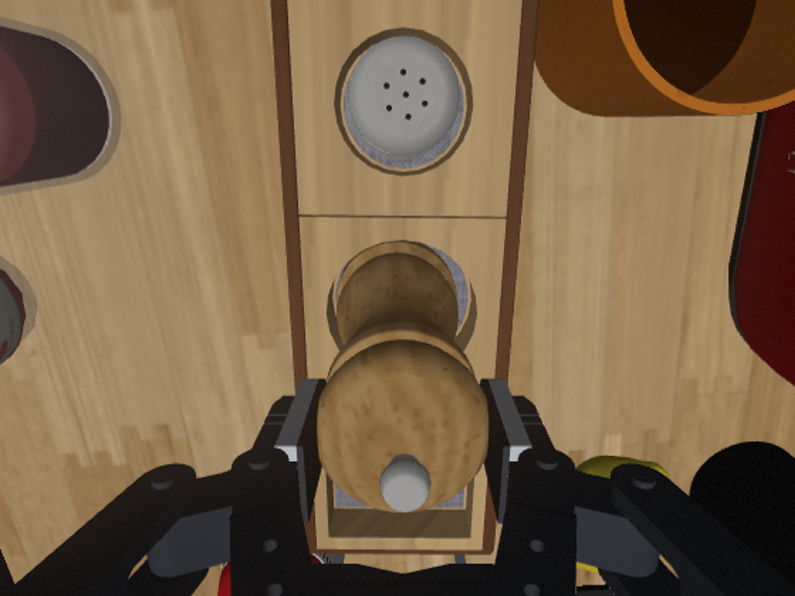

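The salt shaker is upright in the small well and the mill is seated in the large one. I'll release it and move the jam jar.

```bash
python3 - <<'E'
from h import *
x,y=.6712,.0744
hand.move_gripper(.075); st("rel"); bot.servo_line([x,y,.18],velocity=.12); bot.servo_line([x,y,.23],velocity=.25)
Q=down(-.077).as_quat()
pick(.4525,.0855,.078,Q,.085,50,.11)
x,y=.6645,-.0163
bot.servo_line([.60,-.02,.188],velocity=.2); bot.servo_line([x,y,.17],velocity=.15); lower(x,y,.090,1.5)
r=vision.read_camera("wrist"); save(r,"jamdown.png")
E
```

```text
rel 36.4 [0.6712 0.0744 0.1338] w 0.075 gf 0.0 F [ 0.3 -0.  -0.8]
gripped 39.9 [0.4528 0.0856 0.0786] w 0.0616 gf 52.9 F [-1.7  0.3  5.2]
lifted 41.1 [0.452  0.0854 0.1873] w 0.0617 gf 55.7 F [-0.2 -0.1 -4.6]
down k=5 dF=7.3 45.1 [ 0.6646 -0.0163  0.0907] w 0.0617 gf 56.2 F [-3.3  0.7  3.3]
```

View pics/jamdown.png

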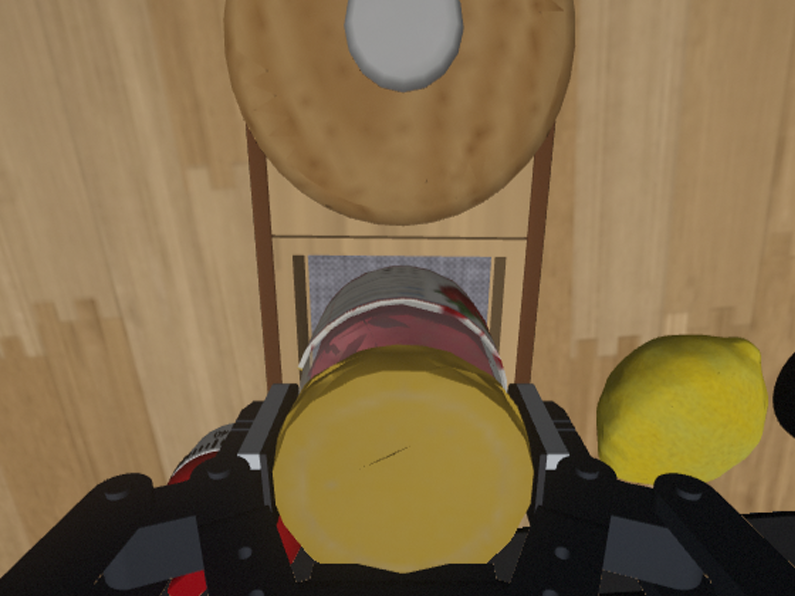

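The jam jar is down inside the square well, with the contact height at floor level. I'll release it, back off and check.

```bash
python3 - <<'E'
from h import *
x,y=.6645,-.0163
hand.move_gripper(.085); st("rel"); bot.servo_line([x,y,.14],velocity=.12); bot.servo_line([x,y,.25],velocity=.25)
bot.reach([.3,-.35,.3],down(-.8).as_quat()); bot.dwell(.3); st("away")
a=vision.read_camera("top")["frame"][100:290,130:450,::-1]; b=vision.read_camera("scene")["frame"][90:350,110:470,::-1]
a=cv2.resize(a,(500,297)); b=cv2.resize(b,(416,300)); 
cv2.imwrite("pics/final.png",np.vstack([a,cv2.copyMakeBorder(b,0,0,0,84,cv2.BORDER_CONSTANT)]))
E
```

```text
rel 45.5 [ 0.6647 -0.0163  0.09  ] w 0.0845 gf 0.0 F [0.3 0.4 0.9]
away 48.8 [ 0.3003 -0.3498  0.2999] w 0.085 gf 0.0 F [ 0.8 -0.2  0.5]
```

View pics/final.png

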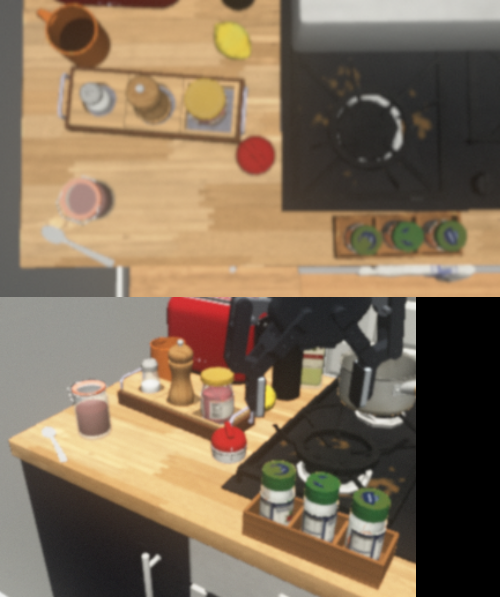

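The final views show the shaker, mill and jam jar upright in their wells at (97,97), (150,97) and (205,100). The rack holds three upright jars, and the clip jar hasn't moved.

```bash
python3 -c "
from workcell import hand_in
print(hand_in())"
```

```text
the job is handed in; nothing more can be done
None
```

The job is done and handed in at about 49 s: the stray jar stands in the middle of the rack and the salt shaker, pepper mill and jam jar stand upright in their wells; nothing was knocked over, and the clip-top jar and the rack's left-end jar were left in place.

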